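# Feed the cheese along the wire slicer's fence with the push stick

### The job

Pick up the wooden push stick from its slate and use it, never the hand, to bring the cheese snugly against the steel fence of the wire slicer before its front end passes the dark inlaid line, then feed it along, keeping it against the fence, until it meets the end stop under the wire bow. Then put the stick back on its slate, standing on its sole as it was, and let go. Leave everything else on the table where it is.

Things in the scene. Friction and masses are not known exactly. Their poses are not given: they have to be found in the camera images.
- slicer: Wire cheese slicer fixed on the table: pale board 200 (x) x 380 (y) x 20 mm thick, origin at the centre of its underside. Cheese is fed along its +y. Steel fence along y: inner face (looking to -x) at x = +75, 15 mm thick, y -180 to +180, top 52 mm above the table. Wooden end stop: face (looking to -y) at y = +165, x -60 to +75, top 52 mm above the table. The -x and -y sides are open.
- slicer_corner (a point): The inner corner where fence face and end-stop face meet, on the board's top surface (20 mm above the table).
- slicer_line (a point): Middle of the dark line, 6 mm wide, inlaid across the board (along x), 90 mm before the end stop, flush with the board's top.
- slicer_bow (a point): Underside middle of the raised wire bow: a steel hoop, 8 mm bar, its top 116 mm above the table, across the board at board y = +120 mm, one post at x = -88 mm, the other on the fence. The cheese passes below it.
- cheese: Firm pale-yellow cheese block 60 (x) x 100 (y) x 45 mm high, about 0.2 to 0.4 kg, loose on the board before the dark line; origin at the centre of its underside. Its nearest corner starts 11 to 65 mm clear of the fence, its long axis up to 0.3 rad askew to it. Fully fed, its origin is 30 mm from the fence face and 50 mm from the end-stop face.
- stick: Brown wooden push stick, 185 mm long, 0.12 kg, standing on its flat sole; origin on the sole's underside, on the bar's centre line; +x towards the nose, z up. Bar 24 wide, 18 high, x -85 to +75. Grip fin and notched nose: see their points. With the nose along the feed, the notch's lip is on the side away from the fence.
- stick_fin (a point): Top centre of the upright grip fin, 78 mm above the sole at stick x = -40: 50 mm long (x), 18 mm thick (y), rising 60 mm above the bar. Pinch it across its thickness.
- stick_notch (a point): Inner corner of the nose's notch (stick x 75, y +8, 9 mm above the sole); it takes a rear corner of the cheese. Head: x 45 to 75, y -24 to +18, 18 mm high; its front face x = 75 pushes the cheese's end. Lip: x 75 to 100, y +8 to +18. The head's flat side y = -24 faces the fence when the nose points along the feed.
- slate: Dark grey slate slab, fixed, 240 (x) x 130 (y) x 8 mm thick; origin at the centre of its underside. The stick starts on it, nose roughly along slate +x.
- mug: White mug, 86 mm across, 85 mm high, origin under its centre. Bystander beyond the fence.
- dripper: Mustard ceramic coffee dripper, flange 120 mm across, 75 mm high, origin under its centre. Bystander on the robot's side of the slicer.
- bowl: Green spotted lidded bowl, 150 mm across, 118 mm high, origin under its centre. Bystander beyond the slicer's end stop.
- bottle: Pink drink bottle, 68 mm across, 215 mm high, origin under its centre. Bystander beyond the slicer's end stop.
- saucer: White saucer, 120 mm across, 14 mm high, origin under its centre. Bystander on the robot's side of the slicer.
- jar: Amber jar with a steel cap, 68 mm across, 90 mm high, origin under its centre. Bystander beside the slate.
- spoon: Wooden-handled spoon, about 190 mm long, lying flat on the table on the robot's side, between slate and slicer. Bystander.
Mind the look-alikes: they are no part of the job. Several things have the shape of the stick; the one meant has the colours described above.

How it is judged:
On the way, in this order (a step that is already met when the one before it is completed fails the run):
1. the cheese is snug and square against the fence with its front end still short of the dark line (x of cheese in the frame of slicer above 0.04 m and angle between the y axis of cheese and the y axis of slicer, either way round below 0.06 rad and y of cheese in the frame of slicer below 0.025 m), for 0.1 s.
2. the cheese has met the end stop, still snug against the fence (x of cheese in the frame of slicer above 0.04 m and angle between the y axis of cheese and the y axis of slicer, either way round below 0.06 rad and y of cheese in the frame of slicer above 0.11 m and angle between cheese's own z axis and vertical below 0.06 rad), for 0.2 s.
At the end, for the whole second after the job is handed in: The cheese lies flat on the board within 5 mm of the fence and of the end stop and within 0.06 rad of square, at rest; the stick stands on its sole on the slate, its origin within 60 mm (along) and 50 mm (across) of the slate's centre, at rest and released (all of step 2 and z of cheese in the frame of slicer below 0.025 m and linear speed of each of cheese, stick below 0.01 m/s and x of stick in the frame of slate between -0.06 and 0.06 m and y of stick in the frame of slate between -0.05 and 0.05 m and z of stick in the frame of slate between 0.004 and 0.013 m and angle between stick's own z axis and vertical below 0.08 rad); the robot touches nothing.
It fails at once if the hand touches the cheese (contact force between any of the fingers, the arm and cheese above 0.5 N).
It fails at once if the cheese strays from the fence (more than 8 mm or 0.12 rad) once its front end is over 10 mm past the dark line (y of cheese in the frame of slicer above 0.035 m and (x of cheese in the frame of slicer below 0.037 m or angle between the y axis of cheese and the y axis of slicer, either way round above 0.12 rad)).
It fails at once if a bystander is moved by more than 20 mm (distance of any of mug, dripper, bowl, bottle, saucer, jar, spoon from where it was at the start of the episode above 0.02 m).
It also fails if it takes over 62 s, if anything falls off the work surface, if the arm or the gripper's body presses on something with over 40 N, if the wrist force passes 120 N, or if a joint passes its speed limit or range.

### The arm

A 6-joint arm with a two-finger parallel gripper is mounted at the origin on the work surface. World frame = base frame: x ahead of the robot, y to its left, z up, the work surface at z = 0. Lengths are in m, angles in rad, forces in N, time in s.
With the tool pointing down it reaches from about 0.35 to 0.775 m from the base axis. Payload 7.3 kg.
Tool frame: the origin (TCP) lies at the very end of the fingers, on their centre line; the grasp point (between the pads) lies 19 mm behind it (robot.pinch_z is the distance from the TCP to the grasp point, in m); z points along the fingers, y is the line along which they close (so a half turn about z gives the same grasp; the last joint's range is limited). The gripper opens to 92 mm and grips with 3 to 60 N. Pads are 19 mm wide; open, the fingers measure 130 mm over their backs; the gripper's body (75 mm by 190 mm) begins 47 mm behind the grasp point.
Start: joints at [-0.146, 0.342, 1.524, -0, 1.275, -0.146], TCP at [0.525, 0, 0.227] pointing down, gripper open.
Joint ranges: [-2.53, 2.53], [-0.77, 2.02], [0.04, 2.7], [-1, 4.14], [0.28, 2.66], [-3.11, 3.11]. Speed limits (rad/s): [2.57, 2.57, 3.14, 3.14, 3.14, 3.14].

### API

Orientations are given as [roll, pitch, yaw] about the fixed x, y, z axes, in that order (R = Rz(yaw) Ry(pitch) Rx(roll)).
In Python, from cell import robot gives the robot as it stands.
- The arm moves only by the tool move_arm, never from a script. Its argument "motion" is a list of rows, each a list of 6 numbers: the shift along the tool's x, y, z in units of 0.1 m (1.0 is 0.1 m), then the turn, a rotation vector about the tool's x, y, z in units of pi rad (1.0 is pi rad). In form: [[dx, dy, dz, rx, ry, rz], ...]. A call has 1 to 12 rows; each row is the pose to reach, as a shift and turn from the pose commanded when the call began, along the tool's axes at that moment, turning the shorter way round; what a row does not reach only later rows make up. A row lasts 1/8 s, in which the tool goes at most 62.5 mm and 10.7 degrees, less where a joint would pass 70% of its speed; a pose out of reach is approached as far as the arm can. A call with a number of a shift or a turn outside -1 to 1 is refused whole. A call with a gripper value outside its range is refused whole. "fingers" is the opening, from -1 (shut) to 1 (fully open), set as the call begins (left out, the last holds). The fingers move at their own pace and stop on an object; "newtons" is the grip in N (left out, the last holds). Time passes only in rows, so rows that repeat a pose let the fingers close. It gives the time, the measured TCP pose, the force, the opening and the grip force at its end, in the units of the state.
- robot.observe(): the state, without advancing time (a new reading comes with each control period).
- robot.read_camera(name): name is "scene" or "side" or "wrist"; returns a dict with "image" (480x640x3 uint8, red, green, blue), "range_z" (480x640 float32, m along the optical axis (not along the pixel's ray), 0 where there is no reading), "vfov" (degrees; the focal length in pixels is half the picture's height over the tangent of half this angle, whatever the lens; pixels are square), "cx", "cy" (the principal point, pixels), "k1" (the pictures are not rectified: a ray, as slopes to the right and down, at radius r is drawn at 1 + k1 r^2 times it, then the intrinsics apply), "extrinsics" (4x4, takes a point from camera to world coordinates); the wrist camera has in their place "hand_eye" (4x4, takes a point from camera to tool coordinates, whose origin is the TCP and whose axes are the flange's). Camera axes: x right, y up, looking along -z (the intrinsics and any distortion apply to the point x, -y, -z); pixel columns grow to the right and rows downward; lengths in m; the calibration is good to about 2 mm. A picture is of the moment at which its call begins: read the wrist's pose just before it.
- robot.hand_in(): hands the job in; it is judged then, once.
The state is a dict: "time": time; "qpos": joint angles; "qvel": joint speeds; "joint_efforts": joint torques, N m; "tool_pos": TCP position; "tool_rot": TCP orientation; "contact_force": force on the tool from outside, world axes, zero at the start; "torque": the same for the moment, N m; "opening": finger opening in m; "grip_force": force on a finger pad.
Only numpy, scipy, OpenCV 4.12 (cv2) and the standard library are available. Lean on these libraries where they do the work, as an engineer would, in place of code of your own. Each camera call takes 0.05 s, during which the arm holds its last target. There are 200 camera calls.

## Working session

There is one attempt and no reset: what is moved stays moved. The work goes in short steps, Python scripts to look and compute and a tool call to move; the robot and the scene stay as the last step left them, time stands still between calls to the robot, and variables do not carry over. Pictures are saved under pics/ and viewed, at most 10 in all, crops included, and the job is handed in when it is done.

Besides the shell and the picture viewer there is one more tool, called after "Request:" as name(argument=value, ...), one argument or row to a line, values as JSON. move_arm: Moves the arm, as the interface text tells. Shifts and turns lie within -1 to 1; 1 stands for 0.1 m of shift or pi rad of turn. Its arguments: {"type":"object","properties":{"motion":{"type":"array"},"fingers":{"type":"number"},"newtons":{"type":"number"}},"required":["motion"]}

```bash
mkdir -p pics
cat > h.py <<'E'
import numpy as np, cv2
from cell import robot
def cloud(c, T=None):
    f=240/np.tan(np.radians(c["vfov"])/2); v,u=np.mgrid[0:480,0:640].astype(float)
    K=np.array([[f,0,c["cx"]],[0,f,c["cy"]],[0,0,1]])
    xd=(u-c["cx"])/f; yd=(v-c["cy"])/f; x,y=xd.copy(),yd.copy()
    for _ in range(20):
        s=1+c["k1"]*(x*x+y*y); x,y=xd/s,yd/s
    z=c["range_z"]; P=np.stack([x*z,-y*z,-z,np.ones_like(z)],-1)
    W=(P@(c["extrinsics"] if T is None else T).T)[...,:3]; W[z==0]=np.nan
    return W
def grab(n):
    T=None
    if n=="wrist":
        from scipy.spatial.transform import Rotation as R
        s=robot.observe(); M=np.eye(4); M[:3,:3]=R.from_euler('xyz',s["tool_rot"]).as_matrix(); M[:3,3]=s["tool_pos"]
    c=robot.read_camera(n)
    if n=="wrist": T=M@c["hand_eye"]
    return c["image"],cloud(c,T)
def save(n,im): cv2.imwrite(f"pics/{n}.png",im[...,::-1])
E
python3 - <<'E'
from h import *
print({k:np.round(v,3) if not isinstance(v,(dict,str)) else v for k,v in robot.observe().items()})
for n in ["scene","side"]:
    im,W=grab(n); save(n,im); np.savez(n,im=im,W=W)
E
```

```text
{'time': np.float64(0.0), 'qpos': array([-0.146,  0.343,  1.525, -0.   ,  1.275, -0.146]), 'qvel': array([-0.   ,  0.   ,  0.001, -0.002,  0.001,  0.001]), 'joint_efforts': array([ 1.0000e-03, -4.3125e+01, -2.4422e+01,  7.2000e-02,  5.6000e-02,
       -0.0000e+00]), 'tool_pos': array([0.525, 0.   , 0.226]), 'tool_rot': array([-3.14 , -0.   ,  1.571]), 'contact_force': array([-0.12 , -0.24 ,  0.179]), 'torque': array([ 0.032, -0.022,  0.007]), 'grip_force': np.float64(0.0), 'opening': np.float64(0.092)}
```

View pics/scene.png

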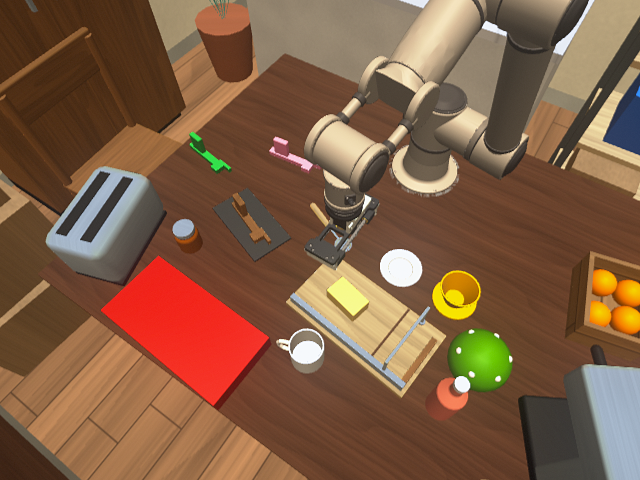

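View pics/side.png

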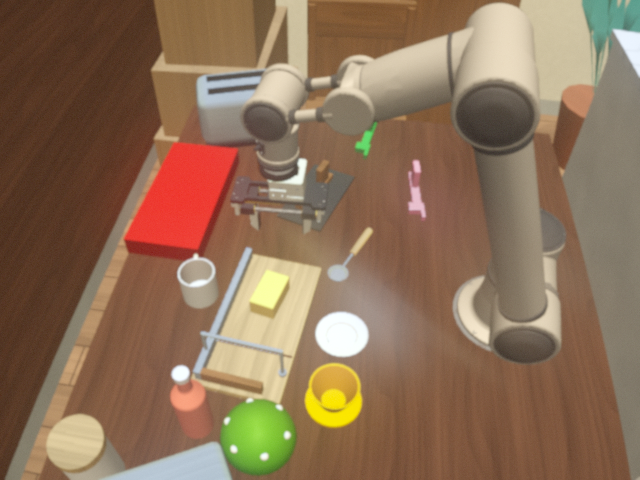

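The scene picture shows the brown stick on its slate at (250,220). It also shows a green look-alike at (208,152), a pink one at (290,153), the cheese at (348,297), the fence at (345,340) and the end stop at (420,365). I choose the brown one, and will check it in a close crop.

Run:
```python
from h import *
d=np.load("scene.npz"); im,W=d["im"],d["W"]
save("crop",cv2.resize(im[180:400,200:460],None,fx=3,fy=2.7,interpolation=cv2.INTER_CUBIC)[:600,:800])
for n in ["scene","side"]:
    d=np.load(n+".npz"); im,W=d["im"],d["W"]; hsv=cv2.cvtColor(im,cv2.COLOR_RGB2HSV).astype(int); z=W[...,2]
    H,S,V=[hsv[...,i] for i in range(3)]
    v,u=np.mgrid[0:480,0:640]
    def rep(name,m):
        P=W[m&~np.isnan(z)]; 
        if len(P)<15: print(n,name,len(P)); return
        r=cv2.minAreaRect((P[:,:2]*1000).astype(np.float32)); print(n,name,len(P),np.round(P.mean(0)*1000),'rect',np.round(r[0]),np.round(r[1]),round(r[2],1),'corners',np.round(cv2.boxPoints(r)).tolist())
    box={"scene":lambda a,b,c,e:(u>a)&(u<c)&(v>b)&(v<e)}["scene"]
    if n=="scene":
        rep("cheese top",box(315,265,380,330)&(H>20)&(H<35)&(S>110)&(z>.055)&(z<.075))
        rep("board",box(280,255,450,400)&(abs(z-.02)<.005))
        rep("fence top",box(280,280,410,395)&(abs(z-.052)<.005)&(S<60))
        rep("stop top",box(395,335,445,385)&(abs(z-.052)<.005))
        rep("slate",box(205,180,300,265)&(abs(z-.008)<.004)&(S<60))
        rep("bar top",box(205,180,300,265)&(abs(z-.026)<.005)&(S>90))
        rep("fin top",box(205,180,300,265)&(abs(z-.086)<.006)&(S>90))
    else:
        rep("cheese top",box(240,260,300,325)&(H>20)&(H<35)&(S>110)&(z>.055)&(z<.075))
        rep("board",box(190,245,325,400)&(abs(z-.02)<.005))
        rep("fence top",box(190,245,260,380)&(abs(z-.052)<.005)&(S<60))
        rep("stop top",box(195,360,270,395)&(abs(z-.052)<.005))
        rep("fin top",box(310,155,340,190)&(abs(z-.086)<.006)&(S>90))
```

```text
scene cheese top 654 [550.  38.  65.] rect [553.  42.] [101.  60.] 75.7 corners [[511.0, 0.0], [569.0, -15.0], [594.0, 83.0], [536.0, 98.0]]
scene board 7520 [566. 120.  21.] rect [543.  97.] [391. 427.] 18.5 corners [[290.0, 237.0], [426.0, -168.0], [797.0, -44.0], [661.0, 361.0]]
scene fence top 890 [652. 101.  52.] rect [705.  85.] [359. 131.] 82.6 corners [[618.0, -84.0], [747.0, -101.0], [793.0, 255.0], [664.0, 271.0]]
scene stop top 399 [609. 271.  53.] rect [604. 272.] [ 27. 151.] 76.9 corners [[527.0, 276.0], [674.0, 242.0], [680.0, 268.0], [534.0, 302.0]]
scene slate 1941 [ 489. -334.    8.] rect [ 484. -342.] [240. 129.] 70.8 corners [[384.0, -434.0], [506.0, -476.0], [585.0, -250.0], [463.0, -207.0]]
scene bar top 337 [ 502. -316.   26.] rect [ 495. -337.] [182.  42.] 68.4 corners [[442.0, -414.0], [481.0, -430.0], [548.0, -260.0], [509.0, -245.0]]
scene fin top 88 [ 475. -380.   86.] rect [ 473. -382.] [52. 18.] 69.0 corners [[456.0, -403.0], [473.0, -409.0], [491.0, -361.0], [474.0, -354.0]]
side cheese top 104 [546.  74.  60.] rect [537.  67.] [104.  45.] 43.0 corners [[484.0, 48.0], [515.0, 15.0], [590.0, 86.0], [560.0, 119.0]]
side board 8165 [555. 119.  20.] rect [586.  91.] [332. 428.] 7.1 corners [[395.0, 283.0], [448.0, -142.0], [777.0, -101.0], [725.0, 323.0]]
side fence top 972 [658.  95.  52.] rect [700.  86.] [361. 122.] 82.9 corners [[617.0, -85.0], [738.0, -100.0], [783.0, 258.0], [661.0, 273.0]]
side stop top 560 [605. 271.  52.] rect [604. 270.] [ 33. 152.] 76.4 corners [[527.0, 272.0], [674.0, 236.0], [682.0, 268.0], [534.0, 303.0]]
side fin top 84 [ 473. -379.   86.] rect [ 473. -380.] [51. 20.] 64.8 corners [[453.0, -399.0], [472.0, -408.0], [493.0, -361.0], [475.0, -353.0]]
```

View pics/crop.png

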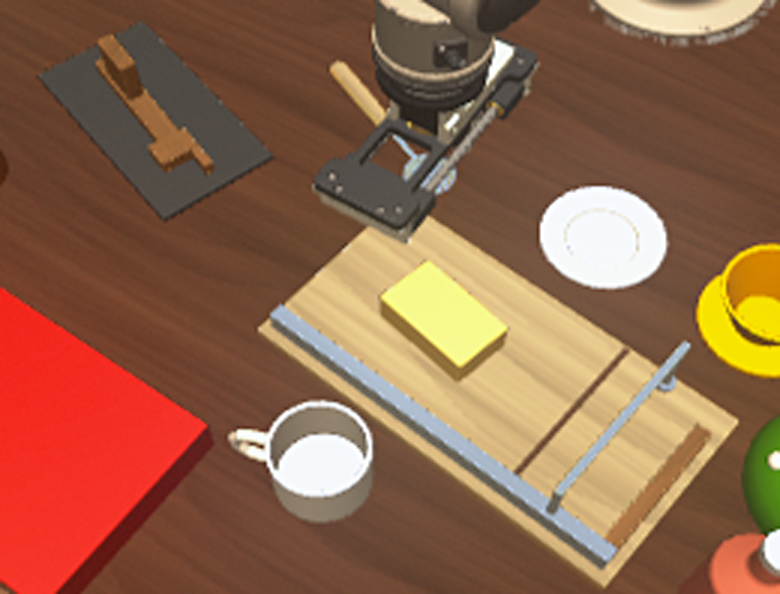

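The crop confirms a brown stick on the dark slate: fin at crop (118,65), notched nose at (180,150), lip on the robot's side. The cheese is at (443,318) in the crop. Next I fit the poses precisely and start moving.

```bash
cat > fit.py <<'E'
from h import *
from scipy.optimize import least_squares
def line(P,it=6):
    P=P*1000; 
    for t in [25,12,8,8,8,8]:
        vx,vy,x0,y0=cv2.fitLine(P.astype(np.float32),cv2.DIST_HUBER,0,.01,.01).ravel()
        d=(P-[x0,y0])@[-vy,vx]; P=P[abs(d)<t]
    if vy<0: vx,vy=-vx,-vy
    return np.array([vx,vy]),np.array([x0,y0]),P
def rect(P): return cv2.minAreaRect((P*1000).astype(np.float32))
E
python3 - <<'E'
from fit import *
v,u=np.mgrid[0:480,0:640]
for n,b in [("scene",(280,280,412,395)),("side",(190,245,260,380))]:
    d=np.load(n+".npz"); im,W=d["im"],d["W"]; hsv=cv2.cvtColor(im,cv2.COLOR_RGB2HSV).astype(int); z=W[...,2]
    H,S,V=[hsv[...,i] for i in range(3)]
    m=(u>b[0])&(u<b[2])&(v>b[1])&(v<b[3])&(abs(z-.052)<.004)&(S<110)
    a,p,P=line(W[m][:,:2]); t=(P-p)@a; lo,hi=np.percentile(t,[.5,99.5]); nrm=np.array([a[1],-a[0]]); dd=(P-p)@nrm
    c=p+a*(lo+hi)/2+nrm*(np.percentile(dd,1)+np.percentile(dd,99))/2
    o=c-nrm*82.5
    print(n,"fence len",hi-lo,"w",np.ptp(np.percentile(dd,[1,99])),"slicer yaw",np.degrees(np.arctan2(a[1],a[0]))-90,"origin",o)
    for nm,bb,zz in [("stop",(395,335,445,385) if n=="scene" else (195,355,270,398),.052),("cheese",(315,265,380,330) if n=="scene" else (240,260,300,325),.065)]:
        m=(u>bb[0])&(u<bb[2])&(v>bb[1])&(v<bb[3])&(abs(z-zz)<.004)&(S>60 if nm=="stop" else (H>20)&(H<36)&(S>70))
        Q=W[m][:,:2]*1000; q=np.stack([(Q-o)@nrm,(Q-o)@a],1)
        k=cv2.minAreaRect(q.astype(np.float32)); print(n,nm,len(q),np.round(k[0],1),np.round(k[1],1),round(k[2],1),"pct y",np.percentile(q[:,1],[1,99]).round(),"x",np.percentile(q[:,0],[1,99]).round())
E
```

```text
scene fence len 356.61430204385937 w 14.72930266323196 slicer yaw -7.461487 origin [567.62928708 102.89405929]
scene stop 332 [  6.2 172.5] [ 16.  136.6] 89.3 pct y [165. 180.] x [-60.  73.]
scene cheese 778 [ -6.7 -62.2] [100.4  59.9] 83.0 pct y [-111.  -12.] x [-38.  26.]
side fence len 357.82281180599364 w 15.234106588592347 slicer yaw -7.280113 origin [566.16698486 103.5485952 ]
side stop 444 [  7.7 171.7] [134.2  18.6] 0.4 pct y [163. 181.] x [-58.  73.]
side cheese 837 [ -6.5 -61.9] [105.3  61.1] 82.5 pct y [-112.  -12.] x [-38.  26.]
```

Request:
move_arm(
  motion=[
    [0,0,-0.1,0,0,0],
    [-0.5,0,-0.1,0,0,0.03],
    [-1,-0.2,-0.1,0,0,0.06],
    [-1,-0.2,-0.1,0,0,0.1],
  ],
  fingers=0.2,
  newtons=30,
)

```text
time: 0.6
tool_pos: [0.5042, -0.103, 0.2373]
tool_rot: [3.141, 0.001, 1.249]
contact_force: [-0.1, 0.5, 0.3]
opening: 0.0577
grip_force: 0.0
```

Slicer yaw is −7.4°, origin (567,103) mm. In the slicer frame the cheese is at (−6.6,−62) mm, skewed −7°. The stick's fin is at (473,−381) mm, yaw 68.5°. Now moving towards the stick.

Request:
move_arm(
  motion=[
    [-0.5,0.15,0,0,0,0.017],
    [-1,0.3,0,0,0,0.017],
  ],
)

```text
time: 0.85
tool_pos: [0.5028, -0.2055, 0.2376]
tool_rot: [3.14, 0.0, 1.204]
contact_force: [0.3, -0.7, -0.0]
opening: 0.0549
grip_force: 0.0
```

Request:
move_arm(
  motion=[
    [-0.5,0.15,0,0,0,0],
    [-1,0.28,0,0,0,0],
    [-1,0.28,0,0,0,0],
    [-1,0.28,0,0,0,0],
  ],
)

```text
time: 1.35
tool_pos: [0.4928, -0.3074, 0.2369]
tool_rot: [-3.141, -0.001, 1.203]
contact_force: [0.8, 0.5, -0.0]
opening: 0.0549
grip_force: 0.0
```

Run:
```python
from fit import *
s=robot.observe(); print(s["time"],s["tool_pos"],s["tool_rot"])
v,u=np.mgrid[0:480,0:640]
for n in ["wrist","scene"]:
    im,W=grab(n); save(n+"2",im)
    hsv=cv2.cvtColor(im,cv2.COLOR_RGB2HSV).astype(int); z=W[...,2]; S=hsv[...,1]
    near=(abs(W[...,0]-.485)<.16)&(abs(W[...,1]+.34)<.16)
    for nm,m in [("fin",near&(abs(z-.086)<.005)&(S>90)),("bar",near&(abs(z-.026)<.005)&(S>90)),("slate",near&(abs(z-.008)<.004)&(S<70))]:
        if m.sum()>10:
            k=rect(W[m][:,:2]); print(n,nm,m.sum(),np.round(k[0],1),np.round(k[1],1),round(k[2],1),np.nanmean(z[m]))
s=robot.observe(); print(s["tool_pos"],s["tool_rot"])
```

```text
1.35 [ 0.49277717 -0.30738431  0.23689758] [-3.14139386e+00 -5.27046535e-04  1.20274819e+00]
wrist fin 729 [ 475.  -375.1] [35.4 17. ] 66.8 0.08479688819608966
wrist bar 3652 [ 564.3 -360.5] [177.8 186.1] 70.9 0.02538490000904866
wrist slate 20523 [ 487.1 -329.1] [209.8 129.4] 71.1 0.007430647496676079
scene fin 86 [ 473.8 -380.7] [48.9 18.7] 68.8 0.08558277010065067
scene bar 381 [ 473.8 -316.3] [150.8 359.9] 37.5 0.02573269875233616
scene slate 1974 [ 484.9 -341.5] [241.3 129.1] 71.2 0.008296569797748477
[ 0.4931271  -0.30654473  0.23707603] [ 3.14143764e+00 -3.61298070e-04  1.20447117e+00]
```

View pics/wrist2.png

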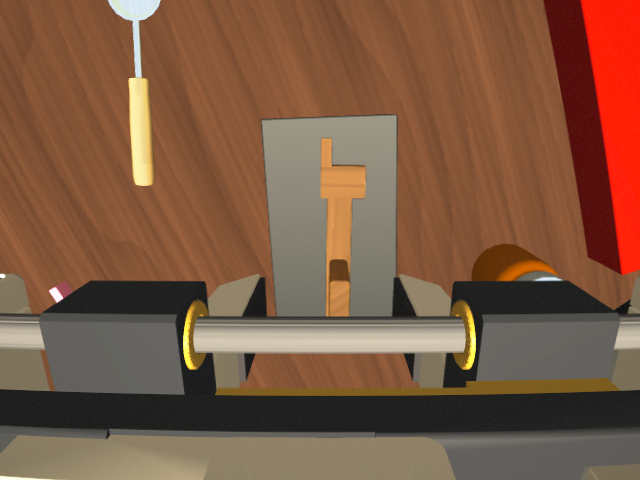

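The wrist picture shows the brown stick between the open fingers: nose at (343,180), fin at (340,280). It is ready for the descent.

Request:
move_arm(
  motion=[
    [-0.4,0.04,0.4,0,0,0.002],
    [-0.77,0.08,0.9,0,0,0.002],
    [-0.77,0.08,0.9,0,0,0.002],
    [-0.77,0.08,0.9,0,0,0.002],
  ],
  fingers=0.2,
)

```text
time: 1.95
tool_pos: [0.4736, -0.3816, 0.1478]
tool_rot: [3.14, -0.0, 1.198]
contact_force: [-0.9, 0.2, 0.9]
opening: 0.0553
grip_force: 0.0
```

Run:
```python
from fit import *
for _ in range(3):
    s=robot.observe(); print(s["tool_pos"],s["tool_rot"][2])
    im,W=grab("wrist")
    hsv=cv2.cvtColor(im,cv2.COLOR_RGB2HSV).astype(int); z=W[...,2]; S=hsv[...,1]
    m=(abs(W[...,0]-.473)<.06)&(abs(W[...,1]+.38)<.06)&(abs(z-.085)<.005)&(S>90)
    k=rect(W[m][:,:2]) if m.sum()>5 else None; print(m.sum(),k)
```

```text
[ 0.47359436 -0.38155674  0.14783909] 1.1979874802242514
2401 ((472.6741638183594, -382.0497741699219), (49.41625213623047, 17.961368560791016), 68.03653717041016)
[ 0.47397749 -0.38166487  0.14857347] 1.1985052661919267
2354 ((472.6910400390625, -381.7266540527344), (49.201637268066406, 17.956796646118164), 69.30846405029297)
[ 0.47405724 -0.38176295  0.1488679 ] 1.198724869935843
2371 ((472.66595458984375, -382.0455322265625), (49.469947814941406, 17.905393600463867), 67.99134826660156)
```

Request:
move_arm(
  motion=[
    [0,-0.01,0.5,0,0,0],
    [0,-0.01,0.99,0,0,0],
    [0,-0.01,0.99,0,0,0],
    [0,-0.01,0.99,0,0,0],
  ],
)

```text
time: 2.6
tool_pos: [0.4731, -0.3828, 0.0503]
tool_rot: [3.138, 0.001, 1.198]
contact_force: [-0.4, -0.8, -0.5]
opening: 0.0549
grip_force: 0.0
```

Request:
move_arm(
  motion=[
    [0,0,0,0,0,0],
    [0,0,0,0,0,0],
    [0,0,0,0,0,0],
    [0,0,0,0,0,0],
    [0,0,0,0,0,0],
  ],
  fingers=-1,
  newtons=50,
)

```text
time: 3.22
tool_pos: [0.4718, -0.3822, 0.0479]
tool_rot: [3.141, 0.0, 1.197]
contact_force: [-0.3, 0.9, 1.0]
opening: 0.0178
grip_force: 49.9
```

Request:
move_arm(
  motion=[
    [0,0,-0.3,0,0,0],
    [0,0,-0.8,0,0,0],
    [0.3,0,-1,0,0,0],
    [0.6,0,-1,0,0,0],
    [1,0,-1,0,0,0],
  ],
)

```text
time: 3.85
tool_pos: [0.5082, -0.2886, 0.1479]
tool_rot: [3.141, 0.0, 1.196]
contact_force: [0.5, -0.1, -1.6]
opening: 0.0175
grip_force: 49.9
```

Request:
move_arm(
  motion=[
    [0.25,-0.2,0,0,0,-0.02],
    [0.6,-0.4,0,0,0,-0.05],
    [0.9,-0.6,0,0,0,-0.078],
    [1,-0.7,0,0,0,-0.078],
    [1,-0.7,0,0,0,-0.078],
  ],
)

```text
time: 4.47
tool_pos: [0.4795, -0.1702, 0.1479]
tool_rot: [3.141, 0.0, 1.442]
contact_force: [0.4, 0.5, -1.0]
opening: 0.018
grip_force: 49.9
```

```bash
cat > go.py <<'E'
from h import *
O=np.array([567,103.]);A=np.array([.1283,.9917]);N=np.array([.9917,-.1283])
def st():
    s=robot.observe(); p=s["tool_pos"]*1000; d=p[:2]-O; y=s["tool_rot"][2]
    return np.r_[d@N,d@A,p[2]],np.pi/2-np.radians(7.37)-y,y,s
def plan(x,y,z):
    q,dy,yaw,s=st(); w=O+x*N+y*A-s["tool_pos"][:2]*1000
    tx=np.array([np.cos(yaw),np.sin(yaw)]);ty=np.array([np.sin(yaw),-np.cos(yaw)])
    print("t",s["time"],"TCP slicer",q.round(1),"yaw err",round(dy,4),"-> dx,dy,dz",np.round([w@tx/100,w@ty/100,(q[2]-z)/100],3),"rz",round(-dy/np.pi,4),"F",s["contact_force"].round(1))
E
python3 -c "
from go import *; plan(-83,-164,63)"
```

```text
t 4.475 TCP slicer [ -51.7 -282.1  147.9] yaw err 0.0004 -> dx,dy,dz [ 1.181 -0.313  0.849] rz -0.0001 F [ 0.4  0.5 -1. ]
```

Request:
move_arm(
  motion=[
    [0.3,-0.15,0,0,0,0],
    [0.7,-0.31,0,0,0,0],
    [1,-0.31,0,0,0,0],
    [1,-0.31,0.2,0,0,0],
  ],
)

```text
time: 4.97
tool_pos: [0.4635, -0.0672, 0.1287]
tool_rot: [3.137, 0.001, 1.442]
contact_force: [0.5, 0.4, -1.4]
opening: 0.0178
grip_force: 49.9
```

Request:
move_arm(
  motion=[
    [0.18,0,0.2,0,0,0],
    [0.18,0,0.45,0,0,0],
    [0.18,0,0.6,0,0,0],
    [0.18,0,0.6,0,0,0],
  ],
)

```text
time: 5.48
tool_pos: [0.464, -0.0503, 0.0668]
tool_rot: [-3.14, -0.0, 1.44]
contact_force: [-0.2, -1.5, -0.4]
opening: 0.0178
grip_force: 49.9
```

```bash
cat > look.py <<'E'
from go import *
def cheese(n="side"):
    im,W=grab(n); hsv=cv2.cvtColor(im,cv2.COLOR_RGB2HSV).astype(int); z=W[...,2]; H,S=hsv[...,0],hsv[...,1]
    q=np.stack([(W[...,:2]*1000-O)@N,(W[...,:2]*1000-O)@A],-1)
    m=(abs(q[...,0])<100)&(abs(q[...,1])<190)&(abs(z-.065)<.004)&(H>20)&(H<36)&(S>70)
    if m.sum()>20:
        k=cv2.minAreaRect(q[m].astype(np.float32)); print(n,"cheese",m.sum(),np.round(k[0],1),np.round(k[1],1),round(k[2],1))
    m=(abs(q[...,0])<120)&(abs(q[...,1])<190)&(z>.03)&(z<.048)&(H<20)&(S>90)&(q[...,1]<150)
    if m.sum()>10:
        print(n,"bar",m.sum(),"z",round(np.nanmedian(z[m]),4),[np.percentile(q[m][:,i],[1,50,99]).round() for i in (0,1)])
    return im
E
python3 -c "
from look import *
save('pre',cheese('scene')); cheese('side'); plan(-83,-164,63)"
```

```text
scene cheese 766 [ -6.  -62.1] [100.8  60.5] 82.9
scene bar 563 z 0.0441 [array([-98., -73.,  28.]), array([-164.,  -75.,  -11.])]
side cheese 861 [ -6.6 -61.7] [103.7  60.9] 84.0
side bar 440 z 0.045 [array([-98., -82., -59.]), array([-153.,  -75.,  -25.])]
t 5.575 TCP slicer [ -81.7 -165.1   68. ] yaw err 0.0015 -> dx,dy,dz [ 0.011 -0.013  0.05 ] rz -0.0005 F [ 0.5  0.5 -1.2]
```

View pics/pre.png

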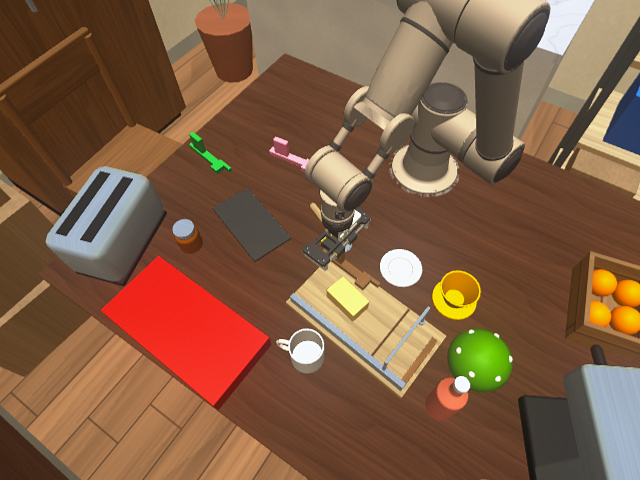

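The picture shows the stick's nose beside the cheese (head at (365,278), cheese at (348,297)) with the hand well clear. I lower 5 mm and push sideways.

Request:
move_arm(
  motion=[
    [0,0,0.05,0,0,0],
    [0,0.1,0.05,0,0,0],
    [0,0.18,0.05,0,0,0],
    [0,0.24,0.05,0,0,0],
    [0,0.3,0.05,0,0,0],
    [0,0.36,0.05,0,0,0],
    [0,0.42,0.05,0,0,0],
    [0,0.48,0.05,0,0,0],
    [0,0.54,0.05,0,0,0],
    [0,0.6,0.05,0,0,0],
    [0,0.63,0.05,0,0,0],
  ],
)

```text
time: 6.95
tool_pos: [0.527, -0.0576, 0.0627]
tool_rot: [3.141, 0.0, 1.442]
contact_force: [-2.2, -0.6, -0.5]
opening: 0.0179
grip_force: 50.0
```

```bash
python3 -c "
from look import *
cheese('scene'); cheese('side'); plan(-9,-164,63)"
```

```text
scene cheese 823 [ 36.6 -58.5] [ 60.6 100.3] 0.3
scene bar 542 z 0.0409 [array([-36., -13.,  66.]), array([-160.,  -77.,   -9.])]
side cheese 852 [ 33.7 -81.1] [151.6  71.1] 82.7
side bar 531 z 0.0409 [array([-36., -20.,   5.]), array([-167.,  -76.,  -24.])]
t 7.05 TCP slicer [ -19.  -164.3   62.7] yaw err 0.0004 -> dx,dy,dz [ 0.003  0.1   -0.003] rz -0.0001 F [-0.4  0.8 -1. ]
```

Request:
move_arm(
  motion=[
    [0,0.04,0,0,0,0],
    [0,0.08,0,0,0,0],
    [0,0.1,0,0,0,0],
    [0,0.1,0,0,0,0],
    [0,0.1,0,0,0,0],
  ],
)

```text
time: 7.68
tool_pos: [0.5361, -0.0588, 0.0627]
tool_rot: [-3.141, 0.0, 1.442]
contact_force: [-3.2, -1.3, 0.0]
opening: 0.0178
grip_force: 50.0
```

```bash
python3 -c "
from look import *
cheese('scene'); plan(-9,-164,63)"
```

```text
scene cheese 823 [ 45.6 -58.6] [60.8 99.8] 0.5
scene bar 465 z 0.0412 [array([-27.,  -7.,  63.]), array([-159.,  -82.,   -9.])]
t 7.725 TCP slicer [  -9.8 -164.4   62.7] yaw err 0.0001 -> dx,dy,dz [ 0.004  0.008 -0.003] rz -0.0 F [-3.6 -1.4 -0.6]
```

Request:
move_arm(
  motion=[
    [0,0.01,0,0,0,0],
    [0,0.02,0,0,0,0],
    [0,0.02,0,0,0,0],
  ],
)

```text
time: 8.1
tool_pos: [0.5368, -0.059, 0.0625]
tool_rot: [-3.138, 0.0, 1.443]
contact_force: [-7.5, -2.0, 3.3]
opening: 0.0175
grip_force: 50.1
```

The contact force rose to 7.5 N, so the cheese is snug against the fence. Now I back off, go round, and bring the nose behind the cheese.

Request:
move_arm(
  motion=[
    [0,-0.06,0,0,0,0],
    [0,-0.2,0,0,0,0],
    [0,-0.41,0,0,0,0],
    [-0.3,-0.41,0,0,0,0],
    [-0.6,-0.41,0,0,0,0],
    [-0.75,-0.41,0,0,0,0],
    [-0.75,-0.41,0,0,0,0],
  ],
)

```text
time: 8.98
tool_pos: [0.4885, -0.1288, 0.0629]
tool_rot: [3.14, -0.0, 1.44]
contact_force: [0.7, 0.4, -1.4]
opening: 0.018
grip_force: 49.9
```

```bash
python3 -c "
from look import *
cheese('scene'); cheese('side'); plan(20,-239,62.5)"
```

```text
scene cheese 818 [ 45.2 -58.4] [ 60.9 100. ] 0.6
scene bar 363 z 0.0412 [array([-64., -44.,  64.]), array([-188., -141.,   -9.])]
side cheese 808 [ 43.3 -57.9] [ 58.9 102.7] 0.8
side bar 366 z 0.0408 [array([-65., -49., -25.]), array([-189., -141.,  -98.])]
t 9.075 TCP slicer [ -48.5 -238.7   62.7] yaw err 0.0005 -> dx,dy,dz [-0.002  0.685  0.002] rz -0.0002 F [ 0.4  0.1 -0.8]
```

Request:
move_arm(
  motion=[
    [0,0.3,0,0,0,0],
    [0,0.6,0,0,0,0],
    [0,0.68,0,0,0,0],
    [0.05,0.68,0,0,0,0],
    [0.1,0.7,0,0,0,0],
    [0.14,0.715,0,0,0,0],
    [0.14,0.725,0,0,0,0],
    [0.14,0.725,0,0,0,0],
  ],
)

```text
time: 10.07
tool_pos: [0.5606, -0.1229, 0.0624]
tool_rot: [-3.139, -0.001, 1.443]
contact_force: [-4.4, 2.5, -0.4]
opening: 0.0178
grip_force: 50.1
```

```bash
python3 -c "
from look import *
save('feed',cheese('scene')[230:410,260:460].repeat(3,0).repeat(3,1)); plan(23.5,-60,62.5)"
```

```text
scene cheese 821 [ 45.6 -58.4] [61.2 99.3] 0.9
scene bar 348 z 0.0414 [array([ 5., 26., 63.]), array([-189., -138.,   -9.])]
t 10.125 TCP slicer [  22.7 -224.8   62.4] yaw err -0.0003 -> dx,dy,dz [ 1.649e+00  8.000e-03 -1.000e-03] rz 0.0001 F [-4.8  2.4 -0.3]
```

View pics/feed.png

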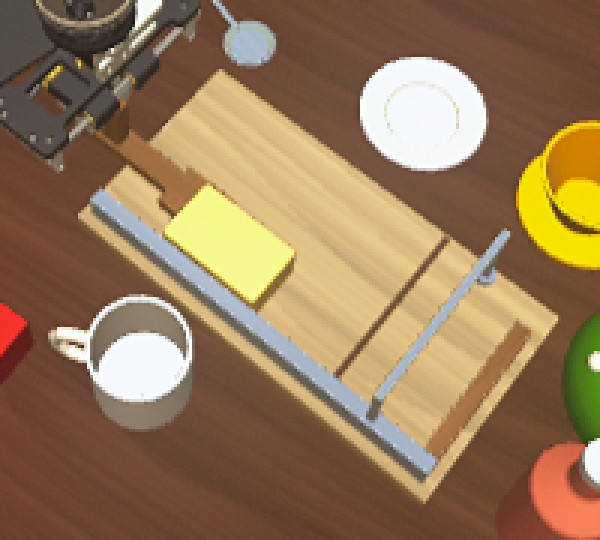

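The picture shows the stick's head behind the cheese (crop (185,185)) with the lip along its outer side, and the cheese against the fence. I feed it forward.

Request:
move_arm(
  motion=[
    [0.04,0,0,0,0,0],
    [0.1,0,0,0,0,0],
    [0.18,0,0,0,0,0],
    [0.26,0,0,0,0,0],
    [0.34,0,0,0,0,0],
    [0.42,0,0,0,0,0],
    [0.5,0,0,0,0,0],
    [0.58,0,0,0,0,0],
    [0.64,0,0,0,0,0],
    [0.68,0,0,0,0,0],
    [0.7,0,0,0,0,0],
  ],
)

```text
time: 11.5
tool_pos: [0.5696, -0.0561, 0.063]
tool_rot: [-3.14, 0.003, 1.443]
contact_force: [-8.1, -7.9, 4.0]
opening: 0.0179
grip_force: 50.1
```

```bash
python3 -c "
from look import *
cheese('scene'); cheese('side'); plan(23.5,-50,62.5)"
```

```text
scene cheese 881 [45.7  8.6] [ 60.3 100.2] 0.5
scene bar 436 z 0.0412 [array([ 5., 27., 60.]), array([-152.,  -82.,   58.])]
side cheese 851 [44.   9.2] [ 57.9 102.1] 0.0
side bar 424 z 0.0408 [array([ 5., 16., 42.]), array([-162.,  -85.,  -17.])]
t 11.6 TCP slicer [  23.  -157.3   62.9] yaw err -0.0008 -> dx,dy,dz [1.073 0.006 0.004] rz 0.0002 F [-8.5 -7.3  3.1]
```

Request:
move_arm(
  motion=[
    [0.04,0,0,0,0,0],
    [0.1,0,0,0,0,0],
    [0.18,0,0,0,0,0],
    [0.26,0,0,0,0,0],
    [0.34,0,0,0,0,0],
    [0.42,0,0,0,0,0],
    [0.52,0,0,0,0,0],
    [0.62,0,0,0,0,0],
    [0.72,0,0,0,0,0],
    [0.82,0,0,0,0,0],
    [0.9,0,0,0,0,0],
    [0.95,0,0,0,0,0],
  ],
)

```text
time: 13.1
tool_pos: [0.5818, 0.0383, 0.0629]
tool_rot: [-3.139, 0.003, 1.443]
contact_force: [-7.7, -8.6, 4.2]
opening: 0.0178
grip_force: 50.1
```

```bash
python3 -c "
from look import *
cheese('scene'); cheese('side'); plan(23.5,-50,62.5)"
```

```text
scene cheese 880 [ 45.3 103.4] [60.6 99.9] 0.1
scene bar 472 z 0.0416 [array([ 6., 27., 47.]), array([-100.,   13.,   62.])]
side cheese 870 [ 43.3 103.7] [102.4  61.2] 88.9
side bar 457 z 0.0414 [array([ 6., 18., 43.]), array([-66.,   9.,  67.])]
t 13.2 TCP slicer [ 23.  -61.7  62.8] yaw err -0.0008 -> dx,dy,dz [0.117 0.005 0.003] rz 0.0002 F [-7.2 -5.7  3.1]
```

Request:
move_arm(
  motion=[
    [0.03,0,0,0,0,0],
    [0.07,0,0,0,0,0],
    [0.1,0,0,0,0,0],
    [0.12,0,0,0,0,0],
    [0.12,0,0,0,0,0],
    [0.12,0,0,0,0,0],
  ],
)

```text
time: 13.95
tool_pos: [0.5833, 0.0498, 0.063]
tool_rot: [-3.139, 0.003, 1.443]
contact_force: [-7.9, -9.4, 4.8]
opening: 0.0177
grip_force: 50.1
```

Request:
move_arm(
  motion=[
    [0.01,0,0,0,0,0],
    [0.02,0,0,0,0,0],
    [0.02,0,0,0,0,0],
  ],
)

```text
time: 14.32
tool_pos: [0.5834, 0.0499, 0.0633]
tool_rot: [-3.139, 0.006, 1.443]
contact_force: [-10.2, -18.0, 8.0]
opening: 0.0178
grip_force: 50.1
```

```bash
python3 -c "
from look import *
cheese('scene'); cheese('side'); plan(23.5,-50,62.5)"
```

```text
scene cheese 892 [ 45.4 115.4] [99.3 60. ] 89.8
scene bar 473 z 0.0416 [array([ 6., 27., 47.]), array([-89.,  25.,  74.])]
side cheese 883 [43.  63.9] [204.3  60.3] 89.5
side bar 450 z 0.0414 [array([ 6., 18., 44.]), array([-53.,  17.,  89.])]
t 14.425 TCP slicer [ 23.  -50.5  63.3] yaw err -0.0005 -> dx,dy,dz [0.005 0.005 0.008] rz 0.0002 F [ -9.9 -16.6   8.3]
```

The force rose to 18 N with no further motion and the cheese is at (45.4,115.4), so it has met the stop. I ease off, withdraw and lift.

Request:
move_arm(
  motion=[
    [-0.02,-0.01,0,0,0,0],
    [-0.03,-0.03,0,0,0,0],
    [-0.1,-0.05,0,0,0,0],
    [-0.3,-0.06,0,0,0,0],
    [-0.5,-0.06,-0.02,0,0,0],
    [-0.8,-0.06,-0.2,0,0,0],
    [-1,-0.06,-0.5,0,0,0],
    [-1,-0.06,-0.8,0,0,0],
  ],
)

```text
time: 15.42
tool_pos: [0.5657, -0.0473, 0.1437]
tool_rot: [3.141, 0.0, 1.439]
contact_force: [-0.2, 0.7, -0.8]
opening: 0.0178
grip_force: 49.9
```

```bash
cat > ret.py <<'E'
from go import *
q,dy,yaw,s=st(); w=np.array([472.5,-382])-s["tool_pos"][:2]*1000
tx=np.array([np.cos(yaw),np.sin(yaw)]);ty=np.array([np.sin(yaw),-np.cos(yaw)])
print("t",s["time"],s["tool_pos"],"dx,dy,dz",np.round([w@tx/100,w@ty/100,(q[2]-48)/100],3),"rz",round(-(1.197-yaw)/np.pi,4),s["contact_force"].round(1))
E
python3 -c "
from look import *
cheese('scene'); cheese('side'); import ret"
```

```text
scene cheese 872 [ 45.4 115.3] [99.1 60.8] 89.9
side cheese 889 [ 43.5 115.4] [102.2  61.2] 88.8
t 15.525 [ 0.56789248 -0.04652239  0.14626025] dx,dy,dz [-3.451 -0.508  0.983] rz 0.0774 [ 0.4  0.4 -0.5]
```

Request:
move_arm(
  motion=[
    [-0.25,-0.05,0,0,0,0.02],
    [-0.6,-0.2,0,0,0,0.05],
    [-1,-0.4,0,0,0,0.077],
    [-1,-0.4,0,0,0,0.077],
  ],
)

```text
time: 16.02
tool_pos: [0.5116, -0.1408, 0.1418]
tool_rot: [-3.14, 0.0, 1.196]
contact_force: [-0.6, 0.0, -1.4]
opening: 0.0177
grip_force: 49.9
```

Request:
move_arm(
  motion=[
    [-0.4,0.1,0,0,0,0],
    [-0.8,0.2,0,0,0,0],
    [-1,0.25,0,0,0,0],
    [-1,0.25,0,0,0,0],
  ],
)

```text
time: 16.52
tool_pos: [0.5005, -0.2413, 0.1421]
tool_rot: [-3.141, -0.001, 1.199]
contact_force: [-0.5, 0.6, -1.0]
opening: 0.0178
grip_force: 49.9
```

```bash
python3 -c "import ret"
```

```text
t 16.525 [ 0.50046438 -0.24130739  0.14214878] dx,dy,dz [-1.412  0.251  0.941] rz 0.0005 [-0.5  0.6 -1. ]
```

Request:
move_arm(
  motion=[
    [-0.3,0.1,0,0,0,0],
    [-0.7,0.2,0,0,0,0],
    [-1,0.25,0,0,0,0],
    [-1,0.25,0,0,0,0],
  ],
)

```text
time: 17.02
tool_pos: [0.4876, -0.3433, 0.1423]
tool_rot: [-3.141, -0.0, 1.199]
contact_force: [-0.2, 0.2, -2.0]
opening: 0.0179
grip_force: 49.9
```

Request:
move_arm(
  motion=[
    [-0.2,0,0,0,0,0],
    [-0.41,0,0.2,0,0,0],
    [-0.41,0,0.5,0,0,0],
    [-0.41,0,0.8,0,0,0],
    [-0.41,0,0.88,0,0,0],
    [-0.41,0,0.88,0,0,0],
    [-0.41,0,0.88,0,0,0],
  ],
)

```text
time: 17.9
tool_pos: [0.4733, -0.3818, 0.0558]
tool_rot: [3.14, 0.001, 1.2]
contact_force: [0.2, 0.0, -1.6]
opening: 0.0175
grip_force: 49.9
```

Run:
```python
import ret
from fit import *
im,W=grab("scene"); save("ret",im[150:290,170:330].repeat(4,0).repeat(4,1))
hsv=cv2.cvtColor(im,cv2.COLOR_RGB2HSV).astype(int); z=W[...,2]; S=hsv[...,1]
m=(abs(W[...,0]-.5)<.1)&(abs(W[...,1]+.31)<.1)&(z>.012)&(z<.045)&(S>90)
P=W[m]; t=(P[:,:2]*1000-[487.6,-344.3])@[.365,.931]
for a in range(-20,110,20):
    k=(t>a)&(t<=a+20); print(a,k.sum(),np.percentile(P[k,2],[50,90]).round(4) if k.sum() else '')
```

```text
t 17.9 [ 0.47331213 -0.38180057  0.05580588] dx,dy,dz [-0.005 -0.007  0.078] rz 0.001 [ 0.2  0.  -1.6]
-20 54 [0.0345 0.0389]
0 51 [0.0341 0.0378]
20 52 [0.034  0.0368]
40 78 [0.0338 0.0371]
60 109 [0.0333 0.0368]
80 30 [0.0325 0.0373]
100 8 [0.0324 0.0358]
```

View pics/ret.png

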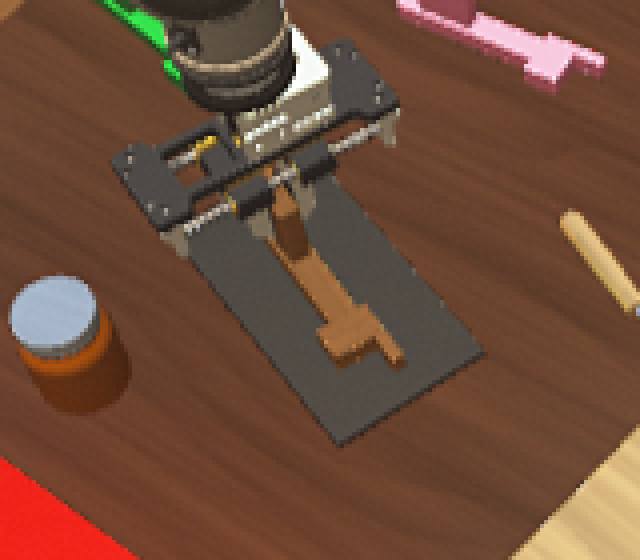

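The picture shows the stick level above the slate (head at crop (345,330)), bar top at about 34 mm, so it has 8 mm still to go down.

Request:
move_arm(
  motion=[
    [0,0,0.03,0,0,0],
    [0,0,0.06,0,0,0],
    [0,0,0.078,0,0,0],
    [0,0,0.078,0,0,0],
  ],
)

```text
time: 18.45
tool_pos: [0.4729, -0.3811, 0.0478]
tool_rot: [3.141, 0.0, 1.2]
contact_force: [-1.4, 1.6, 5.3]
opening: 0.0175
grip_force: 49.9
```

Request:
move_arm(
  motion=[
    [0,0,0,0,0,0],
    [0,0,0,0,0,0],
    [0,0,0,0,0,0],
    [0,0,0,0,0,0],
  ],
  fingers=0.2,
)

```text
time: 18.95
tool_pos: [0.4728, -0.3812, 0.0468]
tool_rot: [-3.142, -0.0, 1.2]
contact_force: [-0.7, -0.1, 0.8]
opening: 0.0522
grip_force: 0.0
```

Request:
move_arm(
  motion=[
    [0,0,-0.2,0,0,0],
    [0,0,-0.6,0,0,0],
    [0,0,-1,0,0,0],
    [0,0,-1,0,0,0],
    [0,0,-1,0,0,0],
  ],
)

```text
time: 19.58
tool_pos: [0.4725, -0.3809, 0.1464]
tool_rot: [-3.141, -0.0, 1.2]
contact_force: [0.0, -0.3, 0.3]
opening: 0.0552
grip_force: 0.0
```

Run:
```python
from look import *
im=cheese('scene'); cheese('side')
im,W=grab("scene"); save("end",im)
hsv=cv2.cvtColor(im,cv2.COLOR_RGB2HSV).astype(int); z=W[...,2]; S=hsv[...,1]
near=(abs(W[...,0]-.485)<.12)&(abs(W[...,1]+.34)<.12)
for nm,m in [("fin",near&(abs(z-.086)<.006)&(S>90)),("bar",near&(abs(z-.026)<.005)&(S>90))]:
    k=cv2.minAreaRect((W[m][:,:2]*1000).astype(np.float32)); print(nm,m.sum(),k,np.nanmean(z[m]))
print(robot.observe()["time"])
```

```text
scene cheese 884 [ 45.3 115.2] [99.4 60.7] 89.9
side cheese 872 [ 43.2 115.2] [104.3  60.1] 89.4
fin 88 ((474.4569396972656, -377.82073974609375), (51.58928680419922, 17.382211685180664), 67.74349212646484) 0.08574011395546827
bar 346 ((491.849853515625, -335.1647644042969), (183.1472625732422, 42.476806640625), 66.16734313964844) 0.026131165711486864
19.725
```

View pics/end.png

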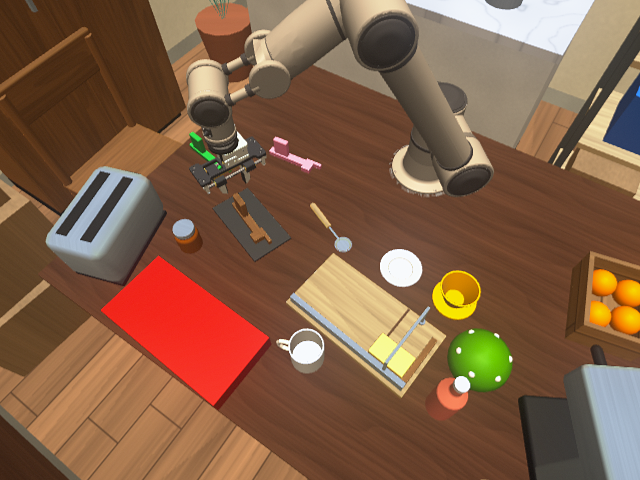

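The final picture shows the stick standing on its slate at (250,220), the cheese at the end stop under the bow at (390,355), the bystanders unmoved and the hand clear.

```bash
python3 -c "
from cell import robot
print(robot.hand_in())"
```

```text
the job is handed in; nothing more can be done
None
```

I handed the job in at about 20 s: the cheese sits against the fence and end stop, the stick stands released on its slate, and nothing else looks moved in the final picture; the hand-in returned no verdict.

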